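# Seat the frame hold-downs and hold the index plunger out

### The arm

A 6-joint arm with a two-finger parallel gripper is mounted at the origin on the work surface. World frame = base frame: x ahead of the robot, y to its left, z up, the work surface at z = 0. Lengths are in mm, angles in rad, forces in N, time in s.
With the tool pointing down it reaches from about 375 to 975 mm from the base axis. Payload 3.8 kg.
Tool frame: the origin (TCP) lies on the centre line of the jaws, within the pads' length; the fingertips stand 22 mm ahead of it and the grasp point (between the pads) lies 3 mm ahead of it; z points along the fingers, y is the line along which they close (so a half turn about z gives the same grasp; the last joint's range is limited). The gripper opens to 88 mm and grips with 3 to 60 N. Pads are 18 mm wide; open, the fingers measure 123 mm over their backs; the gripper's body (75 mm by 187 mm) begins 45 mm behind the grasp point.
Start: joints at [1.263, 0.264, 1.604, -0, 1.274, -0.037], TCP at [180.562, 650.397, 260.706] pointing down, gripper open.
Joint ranges: [-2.63, 2.63], [-0.94, 2.18], [0.31, 2.57], [-1.31, 4.45], [0, 2.66], [-2.55, 2.55]. Speed limits (rad/s): [2.57, 2.57, 3.14, 3.14, 3.14, 3.14].

### API

Orientations are given as a unit quaternion [x, y, z, w].
In Python, from plant import robot gives the robot as it stands.
- The arm moves only by the tool send_rows, never from a script. Its argument "rows" is a list of rows, each an object of numbers: "dx", "dy", "dz": the shift along the tool's x, y, z in units of 0.15 m (1.0 is 0.15 m); "ax", "ay", "az": the turn, a rotation vector about the tool's x, y, z in units of 180 degrees (1.0 is 180 degrees); "grip": the closure, from 0 (fully open) to 1 (shut). A call has 1 to 10 rows; each row is the pose to reach, as a shift and turn from the pose commanded when the call began, along the tool's axes at that moment, turning the shorter way round; what a row does not reach only later rows make up. A row lasts 1/12 s, in which the tool goes at most 41.7 mm and 7.16 degrees, less where a joint would pass 70% of its speed; a pose out of reach is approached as far as the arm can. A call with a number of a shift or a turn outside -1 to 1 is refused whole. A call with a gripper value outside its range is refused whole. The fingers move at their own pace and stop on an object; "squeeze" is the grip in N (left out, the last holds). Time passes only in rows, so rows that repeat a pose let the fingers close. It gives the time, the measured TCP pose, the force, the opening and the grip force at its end, in the units of the state.
- robot.state(): the state, without advancing time (a new reading comes with each control period).
- robot.grab_frame(name): name is "scene" or "top" or "wrist"; returns the picture (420x560x3 uint8, red, green, blue); there is no depth.
- robot.camera_info(name): a dict with "fx", "fy", "cx", "cy" (pixels), "R" (3x3) and "t" (3): a world point X has camera coordinates R X + t; the wrist camera has in their place "tool_from_camera" (4x4, takes a point from camera to tool coordinates, whose origin is the TCP and whose axes are the flange's). Camera axes: x right, y down, z forward; pixel columns grow to the right and rows downward; lengths in mm; the calibration is good to about 2 mm. A picture is of the moment at which its call begins: read the wrist's pose just before it. camera_info takes no time and is no camera call.
- robot.job_done(): hands the job in; it is judged then, once.
Trained networks look in the newest picture that a camera, given by its name, has taken for a name from the list of things; names that differ only in an ending like _2 or _b are one class to them, and where a whole thing is asked for, a point or a joint stands for the part that bears it (a point fixed in the world has none). Each returns a list of dicts, best first, with "score" (0 to 1); they miss things now and then, are a little off and sometimes report something else, mostly with a low value. They report only what shows in the picture. A call takes as long as a camera call.
- robot.masks_of(target, camera): "pixels" (420x560 bool, what is visible of it) and "uv" ([column, row] in pixels, amid what is visible of it).
- robot.landmark_of(target, camera): "uv" ([column, row] in pixels: a listed point, or the origin of a listed thing).
The state is a dict: "time_s": time; "joint_positions": joint angles; "qvel": joint speeds; "joint_efforts": joint torques, N m; "position": TCP position; "tool_rot": TCP orientation; "wrist_force": force on the tool from outside, world axes, zero at the start; "torque": the same for the moment, N m; "opening": opening from 0.0 (shut) to 1.0 (fully open); "finger_force": force on a finger pad.
Only numpy, scipy, OpenCV 4.12 (cv2) and the standard library are available. Lean on these libraries where they do the work, as an engineer would, in place of code of your own. Each camera call takes 0.05 s, during which the arm holds its last target. There are 200 camera calls.

### The job

I am about to turn the index table round by hand for the other side of this spectacle frame. Before the table is freed, push both hold-down caps on the frame down until they are fully home; then take the black knob of the sprung index plunger, pull it straight up as far as it goes so that the pin is clear of its hole, and finish there, still gripping the knob and holding it fully up, while I turn the table. Leave the table itself unturned and everything else on the bench where it lies.

Things in the scene. Friction and masses are not known exactly. Their poses are not given: they have to be found in the camera images.
- fixture: Grey indexing fixture bolted to the bench: foot plate 220 x 180 x 12 mm, round base, steel index plate (diameter 184 mm) that carries a black spectacle front held by two caps. Origin: on the bench, on the table's turning axis; z up, +x from the axis to the plunger, +y to cap_left. Nothing on it is taller than the plunger knob (top 112 mm above the bench).
- bracket_top (a point): middle of the top of the aluminium bracket arm, 72 mm above the bench. The arm is 58 x 38 x 14 mm (fixture x = 65 to 123 mm, y = +-19 mm) and reaches from a column outside the index plate over its rim; it carries the plunger.
- seat_hole (a point): mouth of the hole that the plunger's pin sits in, on the index plate's top face (46 mm above the bench), right below the plunger: one of twelve 9 mm holes on an 82 mm radius; fixture x = 82 mm, y = 0. The pin is 8 mm thick.
- turntable (a joint): turning angle of the index plate with the nest, frame and both caps on it (rad, counter-clockwise from above), 0 at the start. The plunger's pin locks it; with the pin out it turns freely with slight drag (0.06 N m) and stays where it is left.
- cap_left (a joint): how far the hold-down cap on the +y eye of the frame stands proud (m): 0 = fully home, its bar resting on the frame (hard stop); it starts 4 to 7 mm proud. It slides straight down on its dowel against a steady friction of about 6 N and stays where it is left.
- cap_right (a joint): the same for the hold-down cap on the -y eye of the frame; it starts 4 to 7 mm proud on its own account.
- cap_left_top (a point): centre of the flat top of the left hold-down cap: a round aluminium head, diameter 26 mm, 16 mm high, on an aluminium cross bar 50 x 12 x 6 mm. At fixture x = 0, y = +35 mm; 81 mm above the bench when home, 85 to 88 mm at the start.
- cap_right_top (a point): centre of the flat top of the right hold-down cap, alike, at fixture x = 0, y = -35 mm; 81 mm above the bench when home, 85 to 88 mm at the start.
- pull_knob: Black upright cylindrical pull knob of the index plunger, diameter 28 mm, 26 mm high. Origin: centre of its underside, at fixture x = 82 mm, y = 0, 86 mm above the bench with the pin seated. Below it a sleeve, diameter 19 mm, rises from the arm (72 mm) to 84 mm. It moves straight up only (it does not lock out or turn).
- plunger (a joint): how far the plunger is pulled up (m): 0 = pin seated, 0.012 = against its upper stop. The pin sits 8 mm deep in its hole, so it is clear from 0.008 on. A spring pulls it back: about 7 N at 0 rising to 14 N at the stop.
- pliers: bystander: side cutters with red handles lying flat, 130 x 65 x 13 mm, beside the fixture; origin on the bench, near the rivet
- temple: bystander: loose black spectacle temple lying flat, 135 x 30 x 4 mm, beside the fixture; origin under its middle
- spare_front: bystander: a second black spectacle front lying loose on the bench, 138 x 48 x 5 mm, beside the fixture; origin under its middle
- jar: bystander: glass jar with metal lid, diameter 68 mm, height 85 mm; origin under its middle
- tape_roll: bystander: full roll of paper tape on a closed white hub, lying flat, diameter 96 mm, height 24 mm; origin under its middle
- sanding_stick: bystander: wooden sanding stick, 150 x 24 x 7 mm; origin under its middle

How it is judged:
By the outcome, as a careful person would: the job done as asked, in the order asked, and still so for the second after the job is handed in, while the arm keeps its last pose, push and grip.
It also fails if it takes over 40 s, if anything falls off the work surface, if the arm or the gripper's body presses on something with over 40 N, if the wrist force passes 120 N, or if a joint passes its speed limit or range.

## Working session

There is one attempt and no reset: what is moved stays moved. The work goes in short steps, Python scripts to look and compute and a tool call to move; the robot and the scene stay as the last step left them, time stands still between calls to the robot, and variables do not carry over. Pictures are saved under pics/ and viewed, at most 10 in all, crops included, and the job is handed in when it is done.

Besides the shell and the picture viewer there is one more tool, called after "Request:" as name(argument=value, ...) on one line, values as JSON. send_rows: Moves the arm, as the interface text tells. Its arguments: {"type":"object","properties":{"rows":{"type":"array"},"squeeze":{"type":"number"}},"required":["rows"]}

```bash
mkdir -p pics; cat > h.py <<'E'
import numpy as np, cv2
from plant import robot
from scipy.spatial.transform import Rotation as Ro
def ray(cam,uv):
    c=robot.camera_info(cam); d=np.array([(uv[0]-c['cx'])/c['fx'],(uv[1]-c['cy'])/c['fy'],1.])
    if cam=='wrist':
        s=robot.state(); T=np.array(c['tool_from_camera']); R=Ro.from_quat(s['tool_rot']).as_matrix()
        return R@T[:3,3]+s['position'], R@T[:3,:3]@d
    R=np.array(c['R']); return -R.T@np.array(c['t']), R.T@d
def atz(cam,uv,z):
    o,d=ray(cam,uv); return o+d*(z-o[2])/d[2]
E
python3 - <<'E'
from h import *
s=robot.state(); print(s)
ims=[]
for c in ['scene','top']:
    im=robot.grab_frame(c); cv2.imwrite(f'pics/{c}0.png',im[:,:,::-1])
    for t,z in [('fixture',0),('bracket_top',72),('cap_left_top',86.5),('cap_right_top',86.5),('pull_knob',86),('jar',0)]:
        for r in robot.landmark_of(t,c)[:2]: print(c,t,round(r['score'],2),np.round(r['uv'],1),np.round(atz(c,r['uv'],z),1))
    print(c,ray(c,[280,210]))
E
```

```text
{'time_s': 0.0, 'joint_positions': array([ 1.26313897e+00,  2.64755638e-01,  1.60535479e+00,  1.60550569e-05,
        1.27368760e+00, -3.69017328e-02]), 'qvel': array([ 8.49188430e-05,  1.89637933e-03,  5.68752358e-04,  7.45618508e-04,
       -1.12250076e-04,  6.66409730e-04]), 'joint_efforts': array([-5.21741658e-04, -5.02120256e+01, -3.56867445e+01,  7.25366129e-02,
        2.94535432e-02, -1.91762665e-04]), 'position': array([180.33593946, 649.78808083, 259.39664177]), 'tool_rot': array([ 1.34966930e-01,  9.90849490e-01, -1.08504863e-03, -1.96591817e-04]), 'wrist_force': array([-0.03847195, -0.19576091, -0.05287799]), 'torque': array([0.01275344, 0.00620327, 0.01691603]), 'finger_force': 0.0, 'opening': 1.0025929307570982}
scene fixture 0.7 [318.1 233.9] [528.5 148.4  -0. ]
scene bracket_top 0.62 [317.6 233.3] [612.8 183.7  72. ]
scene cap_left_top 0.54 [332.7 216.4] [525.9 193.8  86.5]
scene cap_right_top 0.54 [310.8 212.7] [542.9 124.1  86.5]
scene cap_right_top 0.15 [320.7 243.4] [669.3 220.6  86.5]
scene pull_knob 0.48 [315.8 230.3] [618.8 179.7  86. ]
scene pull_knob 0.25 [272.1 229.3] [682.4  62.1  86. ]
scene jar 0.79 [415.  281.5] [589.4 491.3   0. ]
scene (array([1581.13514766,  611.25920206,  878.83774942]), array([-0.71371077, -0.41410754, -0.56498681]))
top fixture 0.8 [228.6 215.9] [535.6 146.    0. ]
top bracket_top 0.96 [210.5 188.7] [605.7 189.8  72. ]
top cap_left_top 0.63 [208.8 217. ] [518.9 191.8  86.5]
top cap_left_top 0.3 [441.7 251.7] [ 401.1 -460.2   86.5]
top cap_right_top 0.57 [233.4 206.4] [547.7 121.1  86.5]
top pull_knob 0.4 [212.7 187.4] [605.9 181.   86. ]
top jar 0.6 [120.2 203.4] [585.2 483.5   0. ]
top jar 0.38 [442.8 251.8] [ 406.7 -498.3    0. ]
top (array([ 322.70451261,   -7.21840572, 1212.91456408]), array([ 0.18365737, -0.00457671, -0.98314554]))
```

View pics/top0.png

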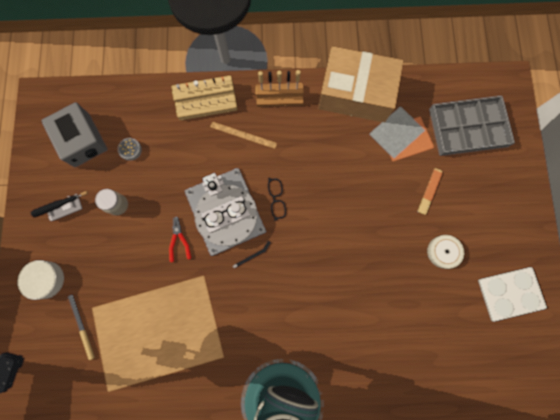

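View pics/scene0.png

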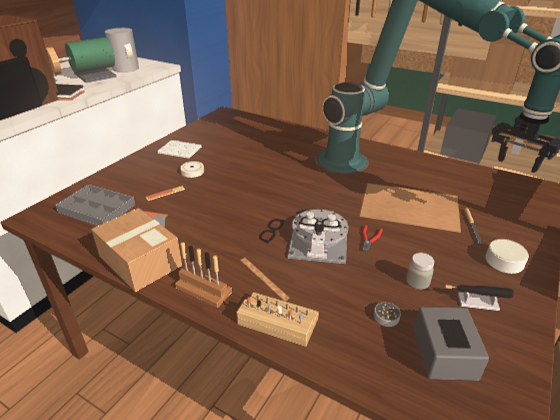

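The top view shows the fixture near (225,211), knob (212,187), caps (214,218) and (236,209). The network positions agree, so I'm moving over it for a closer look.

Request:
send_rows(rows=[{"dx":-1,"dy":-0.75},{"dx":-1,"dy":-0.75},{"dx":-1,"dy":-0.75},{"dx":-1,"dy":-0.75},{"dx":-1,"dy":-0.75},{"dx":-1,"dy":-0.75}])

```text
$.rows[0]: bad value
```

Request:
send_rows(rows=[{"dx":-1,"dy":-0.75},{"dx":-1,"dy":-0.75},{"dx":-1,"dy":-0.75},{"dx":-1,"dy":-0.75},{"dx":-1,"dy":-0.75},{"dx":-1,"dy":-0.75}])

```text
$.rows[0]: bad value
```

Request:
send_rows(rows=[{"dx":-1,"dy":-0.75,"az":-0.2},{"dx":-1,"dy":-0.75,"az":-0.2},{"dx":-1,"dy":-0.75,"az":-0.2},{"dx":-1,"dy":-0.75,"az":-0.2},{"dx":-1,"dy":-0.75,"az":-0.2},{"dx":-1,"dy":-0.75,"az":-0.2},{"dx":-1,"dy":-0.75,"az":-0.2},{"dx":-1,"dy":-0.75,"az":-0.2}])

```text
$.rows[0]: bad value
```

```bash
cat > look.py <<'E'
from h import *
import sys
s=robot.state(); print(s['time_s'],s['position'],s['tool_rot'],s['joint_positions'])
im=robot.grab_frame('wrist'); cv2.imwrite(f'pics/{sys.argv[1]}.png',im[:,:,::-1])
for t,z in [('fixture',0),('bracket_top',72),('cap_left_top',86.5),('cap_right_top',86.5),('pull_knob',86),('seat_hole',46)]:
    for r in robot.landmark_of(t,'wrist')[:2]: print(t,round(r['score'],2),np.round(r['uv'],1),np.round(atz('wrist',r['uv'],z),1))
print(ray('wrist',[280,210]))
E
python3 look.py w1
```

```text
0.7 [180.56996883 650.40981257 260.74883541] [1.34990133e-01 9.90846942e-01 3.57293004e-05 5.65881846e-06] [ 1.26309416e+00  2.63855631e-01  1.60397563e+00  1.15179682e-06
  1.27368906e+00 -3.68954957e-02]
(array([106.7332737 , 671.82063633, 386.34123726]), array([ 0.29497315, -0.08440075, -0.95183032]))
```

View pics/w1.png

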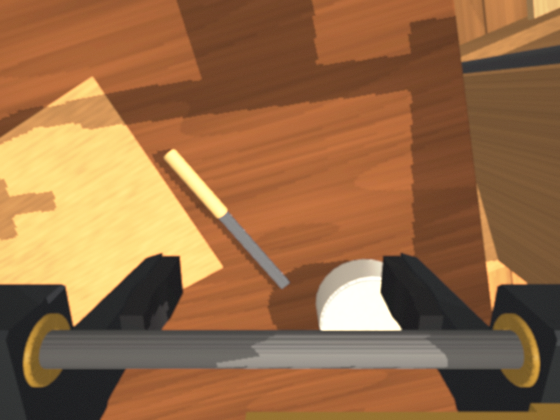

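The picture shows only the board, knife and tape near the start. The moves were refused because every row needs all its fields.

Request:
send_rows(rows=[{"dx":-1,"dy":-0.75,"dz":0,"ax":0,"ay":0,"az":0,"grip":0},{"dx":-1,"dy":-0.75,"dz":0,"ax":0,"ay":0,"az":0,"grip":0},{"dx":-1,"dy":-0.75,"dz":0,"ax":0,"ay":0,"az":0,"grip":0},{"dx":-1,"dy":-0.75,"dz":0,"ax":0,"ay":0,"az":0,"grip":0},{"dx":-1,"dy":-0.75,"dz":0,"ax":0,"ay":0,"az":0,"grip":0},{"dx":-1,"dy":-0.75,"dz":0,"ax":0,"ay":0,"az":0,"grip":0}])

```text
time_s: 1.55
position: [297.4, 498.6, 260.9]
tool_rot: [0.137, 0.991, -0.001, 0.001]
wrist_force: [-0.2, 0.3, -0.4]
opening: 0.999
finger_force: 0.0
```

Request:
send_rows(rows=[{"dx":-1,"dy":-0.75,"dz":0,"ax":0,"ay":0,"az":0,"grip":0},{"dx":-1,"dy":-0.75,"dz":0,"ax":0,"ay":0,"az":0,"grip":0},{"dx":-1,"dy":-0.75,"dz":0,"ax":0,"ay":0,"az":0,"grip":0},{"dx":-1,"dy":-0.75,"dz":0,"ax":0,"ay":0,"az":0,"grip":0},{"dx":-1,"dy":-0.75,"dz":0,"ax":0,"ay":0,"az":0,"grip":0},{"dx":-1,"dy":-0.75,"dz":0,"ax":0,"ay":0,"az":0,"grip":0}])

```text
time_s: 2.05
position: [411.5, 351.2, 261.0]
tool_rot: [0.137, 0.991, -0.0, 0.001]
wrist_force: [-0.7, 0.1, -0.1]
opening: 1.0
finger_force: 0.0
```

Request:
send_rows(rows=[{"dx":-0.8,"dy":-0.75,"dz":0,"ax":0,"ay":0,"az":-0.2,"grip":0},{"dx":-0.8,"dy":-0.75,"dz":0,"ax":0,"ay":0,"az":-0.2,"grip":0},{"dx":-0.8,"dy":-0.75,"dz":0,"ax":0,"ay":0,"az":-0.2,"grip":0},{"dx":-0.8,"dy":-0.75,"dz":0,"ax":0,"ay":0,"az":-0.2,"grip":0},{"dx":-0.8,"dy":-0.75,"dz":0,"ax":0,"ay":0,"az":-0.2,"grip":0},{"dx":-0.8,"dy":-0.75,"dz":0,"ax":0,"ay":0,"az":-0.2,"grip":0},{"dx":-0.8,"dy":-0.75,"dz":0,"ax":0,"ay":0,"az":-0.2,"grip":0},{"dx":-0.8,"dy":-0.75,"dz":0,"ax":0,"ay":0,"az":-0.2,"grip":0}])

```text
time_s: 2.72
position: [494.8, 214.1, 260.7]
tool_rot: [-0.177, 0.984, 0.0, -0.0]
wrist_force: [-0.8, -0.6, 0.0]
opening: 0.995
finger_force: 0.0
```

```bash
python3 look.py w2
```

```text
2.7167 [494.81309621 214.08572712 260.71786458] [-1.77202796e-01  9.84174262e-01  4.36351249e-04 -3.64933863e-05] [ 3.61624627e-01  6.50216958e-03  1.89429381e+00  9.21096667e-04
  1.24070934e+00 -1.56575732e+00]
bracket_top 0.86 [209. 293.] [621.1 188.   72. ]
bracket_top 0.42 [359.9 193.9] [478.8 283.8  72. ]
cap_left_top 0.83 [238.5 201.7] [519.1 185.3  86.5]
cap_right_top 0.85 [158.2 206.6] [547.4 122.2  86.5]
pull_knob 0.96 [206.6 289.8] [610.  184.5  86. ]
seat_hole 0.85 [215.  270.4] [610.5 185.3  46. ]
seat_hole 0.64 [473.1 314.6] [563.2 459.4  46. ]
(array([422.91388334, 187.44416832, 386.30507188]), array([ 0.28815803,  0.10487149, -0.95188262]))
```

View pics/w2.png

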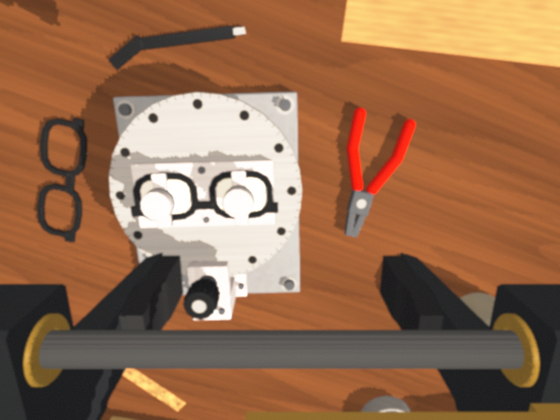

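The wrist view shows the left cap (238,200), right cap (158,204) and knob (205,300), matching the detections. The fixture's x axis is at about 24°. Next I close the fingers and hover over the left cap.

Request:
send_rows(rows=[{"dx":-0.084,"dy":-0.237,"dz":0.2,"ax":0,"ay":0,"az":-0.02,"grip":1},{"dx":-0.084,"dy":-0.237,"dz":0.3,"ax":0,"ay":0,"az":-0.02,"grip":1},{"dx":-0.084,"dy":-0.237,"dz":0.4,"ax":0,"ay":0,"az":-0.02,"grip":1},{"dx":-0.084,"dy":-0.237,"dz":0.5,"ax":0,"ay":0,"az":-0.02,"grip":1},{"dx":-0.084,"dy":-0.237,"dz":0.6,"ax":0,"ay":0,"az":-0.02,"grip":1},{"dx":-0.084,"dy":-0.237,"dz":0.7,"ax":0,"ay":0,"az":-0.02,"grip":1},{"dx":-0.084,"dy":-0.237,"dz":0.8,"ax":0,"ay":0,"az":-0.02,"grip":1},{"dx":-0.084,"dy":-0.237,"dz":0.9,"ax":0,"ay":0,"az":-0.02,"grip":1},{"dx":-0.084,"dy":-0.237,"dz":0.92,"ax":0,"ay":0,"az":-0.02,"grip":1},{"dx":-0.084,"dy":-0.237,"dz":0.92,"ax":0,"ay":0,"az":-0.02,"grip":1}], squeeze=20)

```text
time_s: 3.9
position: [518.1, 183.8, 121.4]
tool_rot: [-0.209, 0.978, -0.0, -0.001]
wrist_force: [-0.0, -0.5, 0.0]
opening: 0.265
finger_force: 0.0
```

```bash
python3 look.py w3
```

```text
3.9 [518.1029669  183.79098636 121.4147106 ] [-2.0863864e-01  9.7799167e-01 -1.0613926e-04 -1.4830462e-03] [ 2.95555846e-01  1.59627637e-01  2.00421307e+00  4.98384619e-05
  9.80725340e-01 -1.69563426e+00]
fixture 0.56 [227.2 212.8] [540.6 152.3   0. ]
bracket_top 0.8 [215.2 399.2] [628.5 190.1  72. ]
cap_left_top 0.92 [275.  264.7] [525.1 184.2  86.5]
cap_right_top 0.94 [134.4 262.5] [552.2 120.9  86.5]
pull_knob 0.64 [211.4 398.6] [615.1 185.1  86. ]
(array([449.72007258, 153.68834544, 249.19880628]), array([ 0.28279321,  0.12294224, -0.95132897]))
```

View pics/w3.png

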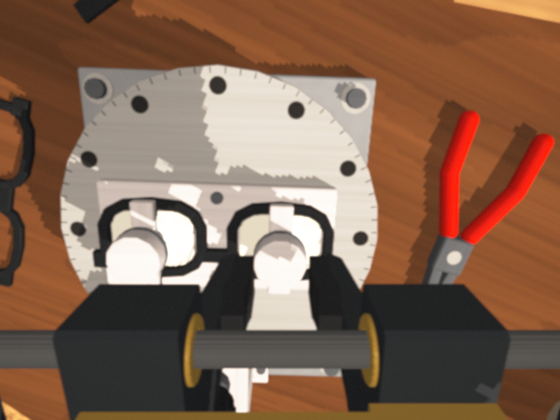

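The left cap is at about (278,258), slightly ahead of the fingertips. I shift about 4 mm, finish closing and start down.

Request:
send_rows(rows=[{"dx":-0.025,"dy":-0.005,"dz":0,"ax":0,"ay":0,"az":0,"grip":1},{"dx":-0.025,"dy":-0.005,"dz":0,"ax":0,"ay":0,"az":0,"grip":1},{"dx":-0.025,"dy":-0.005,"dz":0,"ax":0,"ay":0,"az":0,"grip":1},{"dx":-0.025,"dy":-0.005,"dz":0,"ax":0,"ay":0,"az":0,"grip":1},{"dx":-0.025,"dy":-0.005,"dz":0.03,"ax":0,"ay":0,"az":0,"grip":1},{"dx":-0.025,"dy":-0.005,"dz":0.05,"ax":0,"ay":0,"az":0,"grip":1},{"dx":-0.025,"dy":-0.005,"dz":0.06,"ax":0,"ay":0,"az":0,"grip":1},{"dx":-0.025,"dy":-0.005,"dz":0.07,"ax":0,"ay":0,"az":0,"grip":1},{"dx":-0.025,"dy":-0.005,"dz":0.08,"ax":0,"ay":0,"az":0,"grip":1}])

```text
time_s: 5.0
position: [522.8, 184.7, 110.3]
tool_rot: [-0.209, 0.978, -0.0, -0.0]
wrist_force: [-1.3, 0.1, -0.4]
opening: 0.008
finger_force: 0.0
```

Request:
send_rows(rows=[{"dx":0,"dy":0,"dz":0.01,"ax":0,"ay":0,"az":0,"grip":1},{"dx":0,"dy":0,"dz":0.02,"ax":0,"ay":0,"az":0,"grip":1},{"dx":0,"dy":0,"dz":0.02,"ax":0,"ay":0,"az":0,"grip":1}])

```text
time_s: 5.25
position: [523.0, 184.8, 107.6]
tool_rot: [-0.209, 0.978, -0.0, -0.0]
wrist_force: [-0.6, -0.0, -0.0]
opening: 0.004
finger_force: 0.0
```

Request:
send_rows(rows=[{"dx":0,"dy":0,"dz":0.007,"ax":0,"ay":0,"az":0,"grip":1},{"dx":0,"dy":0,"dz":0.014,"ax":0,"ay":0,"az":0,"grip":1},{"dx":0,"dy":0,"dz":0.02,"ax":0,"ay":0,"az":0,"grip":1},{"dx":0,"dy":0,"dz":0.02,"ax":0,"ay":0,"az":0,"grip":1}])

```text
time_s: 5.58
position: [523.2, 184.9, 105.4]
tool_rot: [-0.209, 0.978, 0.0, 0.0]
wrist_force: [-1.7, -0.5, 4.3]
opening: 0.002
finger_force: 2.2
```

Request:
send_rows(rows=[{"dx":0,"dy":0,"dz":0.005,"ax":0,"ay":0,"az":0,"grip":1},{"dx":0,"dy":0,"dz":0.01,"ax":0,"ay":0,"az":0,"grip":1},{"dx":0,"dy":0,"dz":0.01,"ax":0,"ay":0,"az":0,"grip":1}])

```text
time_s: 5.83
position: [523.2, 184.9, 103.9]
tool_rot: [-0.209, 0.978, 0.0, 0.0]
wrist_force: [-1.4, -0.2, 5.0]
opening: 0.003
finger_force: 2.3
```

Request:
send_rows(rows=[{"dx":0,"dy":0,"dz":0.004,"ax":0,"ay":0,"az":0,"grip":1},{"dx":0,"dy":0,"dz":0.008,"ax":0,"ay":0,"az":0,"grip":1},{"dx":0,"dy":0,"dz":0.008,"ax":0,"ay":0,"az":0,"grip":1}])

```text
time_s: 6.08
position: [523.4, 184.9, 103.3]
tool_rot: [-0.209, 0.978, 0.0, 0.0]
wrist_force: [-3.2, -1.3, 10.3]
opening: 0.004
finger_force: 4.5
```

Request:
send_rows(rows=[{"dx":0,"dy":0,"dz":0.004,"ax":0,"ay":0,"az":0,"grip":1},{"dx":0,"dy":0,"dz":0.008,"ax":0,"ay":0,"az":0,"grip":1},{"dx":0,"dy":0,"dz":0.008,"ax":0,"ay":0,"az":0,"grip":1}])

```text
time_s: 6.33
position: [523.5, 185.0, 103.3]
tool_rot: [-0.209, 0.978, 0.0, 0.0]
wrist_force: [-5.4, -1.6, 16.2]
opening: 0.006
finger_force: 7.8
```

The left cap is home: height stays at 103.3 mm (tip 81.3) while the force rises to 16 N. Now the right cap.

Request:
send_rows(rows=[{"dx":0,"dy":0,"dz":-0.14,"ax":0,"ay":0,"az":0,"grip":1},{"dx":0,"dy":-0.1,"dz":-0.14,"ax":0,"ay":0,"az":0,"grip":1},{"dx":0,"dy":-0.3,"dz":-0.14,"ax":0,"ay":0,"az":0,"grip":1},{"dx":0,"dy":-0.467,"dz":-0.14,"ax":0,"ay":0,"az":0,"grip":1},{"dx":0,"dy":-0.467,"dz":-0.1,"ax":0,"ay":0,"az":0,"grip":1},{"dx":0,"dy":-0.467,"dz":-0.07,"ax":0,"ay":0,"az":0,"grip":1},{"dx":0,"dy":-0.467,"dz":-0.07,"ax":0,"ay":0,"az":0,"grip":1}])

```text
time_s: 6.92
position: [550.2, 120.9, 109.6]
tool_rot: [-0.208, 0.978, 0.0, -0.001]
wrist_force: [0.5, 0.2, 0.0]
opening: 0.002
finger_force: 0.0
```

```bash
python3 look.py w4
```

```text
6.9167 [550.18346405 120.86024777 109.59555047] [-2.08264468e-01  9.78071431e-01  2.74081414e-04 -1.45331087e-03] [ 1.71772667e-01  1.97958631e-01  1.98376069e+00  5.32728901e-04
  9.62798766e-01 -1.81892944e+00]
fixture 0.76 [331.6 210.8] [536.2 153.5   0. ]
cap_left_top 0.51 [331.9 211.3] [516.8 131.1  86.5]
cap_left_top 0.33 [558.1 245.5] [489.9 229.7  86.5]
cap_right_top 0.63 [281.5 266.7] [550.  122.2  86.5]
(array([481.50808625,  90.98070578, 237.05728913]), array([ 0.28129517,  0.12279534, -0.95179196]))
```

View pics/w4.png

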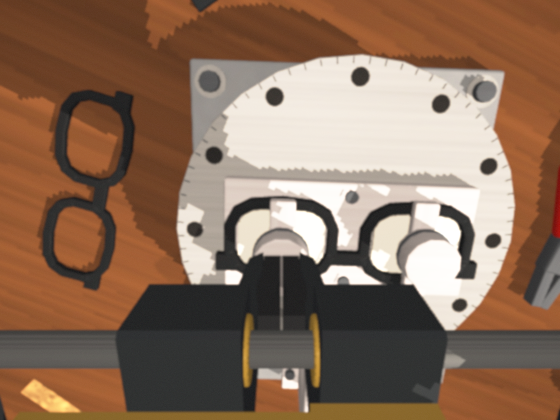

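The closed fingertips (280,255) stand right over the right cap, and the left cap is at (428,256). Pressing.

Request:
send_rows(rows=[{"dx":0,"dy":0,"dz":0.007,"ax":0,"ay":0,"az":0,"grip":1},{"dx":0,"dy":0,"dz":0.014,"ax":0,"ay":0,"az":0,"grip":1},{"dx":0,"dy":0,"dz":0.021,"ax":0,"ay":0,"az":0,"grip":1},{"dx":0,"dy":0,"dz":0.028,"ax":0,"ay":0,"az":0,"grip":1},{"dx":0,"dy":0,"dz":0.033,"ax":0,"ay":0,"az":0,"grip":1},{"dx":0,"dy":0,"dz":0.038,"ax":0,"ay":0,"az":0,"grip":1},{"dx":0,"dy":0,"dz":0.038,"ax":0,"ay":0,"az":0,"grip":1}])

```text
time_s: 7.85
position: [551.7, 121.1, 106.3]
tool_rot: [-0.209, 0.978, 0.0, 0.0]
wrist_force: [-1.6, 1.1, 5.2]
opening: 0.004
finger_force: 2.3
```

Request:
send_rows(rows=[{"dx":0,"dy":0,"dz":0.006,"ax":0,"ay":0,"az":0,"grip":1},{"dx":0,"dy":0,"dz":0.01,"ax":0,"ay":0,"az":0,"grip":1},{"dx":0,"dy":0,"dz":0.01,"ax":0,"ay":0,"az":0,"grip":1}])

```text
time_s: 8.1
position: [551.7, 121.1, 104.8]
tool_rot: [-0.209, 0.978, 0.0, 0.0]
wrist_force: [-2.0, 0.8, 3.8]
opening: 0.003
finger_force: 2.4
```

Request:
send_rows(rows=[{"dx":0,"dy":0,"dz":0.004,"ax":0,"ay":0,"az":0,"grip":1},{"dx":0,"dy":0,"dz":0.007,"ax":0,"ay":0,"az":0,"grip":1},{"dx":0,"dy":0,"dz":0.007,"ax":0,"ay":0,"az":0,"grip":1}])

```text
time_s: 8.35
position: [551.7, 121.1, 103.8]
tool_rot: [-0.209, 0.978, 0.0, 0.0]
wrist_force: [-2.0, 0.4, 4.4]
opening: 0.003
finger_force: 2.5
```

Request:
send_rows(rows=[{"dx":0,"dy":0,"dz":0.004,"ax":0,"ay":0,"az":0,"grip":1},{"dx":0,"dy":0,"dz":0.008,"ax":0,"ay":0,"az":0,"grip":1},{"dx":0,"dy":0,"dz":0.008,"ax":0,"ay":0,"az":0,"grip":1}])

```text
time_s: 8.6
position: [552.1, 121.3, 103.4]
tool_rot: [-0.209, 0.978, 0.0, 0.001]
wrist_force: [-2.6, 1.1, 8.2]
opening: 0.002
finger_force: 4.5
```

Request:
send_rows(rows=[{"dx":0,"dy":0,"dz":0.004,"ax":0,"ay":0,"az":0,"grip":1},{"dx":0,"dy":0,"dz":0.007,"ax":0,"ay":0,"az":0,"grip":1},{"dx":0,"dy":0,"dz":0.007,"ax":0,"ay":0,"az":0,"grip":1}])

```text
time_s: 8.85
position: [552.2, 121.3, 103.3]
tool_rot: [-0.209, 0.978, 0.0, 0.001]
wrist_force: [-5.1, -0.1, 13.6]
opening: 0.003
finger_force: 7.2
```

Both caps stop at the same height (103.3) with rising force, so both are home. Going above the knob with the gripper open.

Request:
send_rows(rows=[{"dx":0,"dy":0,"dz":-0.25,"ax":0,"ay":0,"az":0,"grip":1},{"dx":0,"dy":0,"dz":-0.45,"ax":0,"ay":0,"az":0,"grip":1},{"dx":0,"dy":0,"dz":-0.45,"ax":0,"ay":0,"az":0,"grip":0.15},{"dx":-0.25,"dy":0.1,"dz":-0.45,"ax":0,"ay":0,"az":0,"grip":0.15},{"dx":-0.4,"dy":0.2,"dz":-0.45,"ax":0,"ay":0,"az":0,"grip":0.15},{"dx":-0.547,"dy":0.233,"dz":-0.45,"ax":0,"ay":0,"az":0,"grip":0.15},{"dx":-0.547,"dy":0.233,"dz":-0.45,"ax":0,"ay":0,"az":0,"grip":0.15},{"dx":-0.547,"dy":0.233,"dz":-0.45,"ax":0,"ay":0,"az":0,"grip":0.15},{"dx":-0.547,"dy":0.233,"dz":-0.45,"ax":0,"ay":0,"az":0,"grip":0.15},{"dx":-0.547,"dy":0.233,"dz":-0.45,"ax":0,"ay":0,"az":0,"grip":0.15}])

```text
time_s: 9.68
position: [611.1, 185.4, 167.6]
tool_rot: [-0.208, 0.978, -0.0, -0.001]
wrist_force: [0.9, -0.4, -0.5]
opening: 0.587
finger_force: 0.0
```

```bash
python3 look.py w5
```

```text
9.6833 [611.11908643 185.36798867 167.6384076 ] [-2.08397317e-01  9.78043872e-01 -1.61029503e-04 -8.46477104e-04] [ 2.55626212e-01  2.67855479e-01  1.77682849e+00 -2.74426739e-04
  1.09861460e+00 -1.73491727e+00]
fixture 0.64 [280.   83.3] [535.8 151.4   0. ]
cap_right_top 0.61 [220.1  77.4] [548.4 122.4  86.5]
pull_knob 0.76 [279.8 219.5] [609.  184.5  86. ]
seat_hole 0.56 [281.1 206.9] [612.9 187.2  46. ]
(array([542.04837399, 155.54350004, 294.05401646]), array([ 0.28132889,  0.12236719, -0.95183713]))
```

View pics/w5.png

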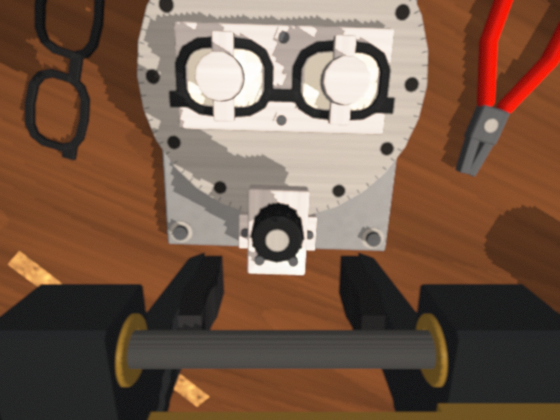

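The caps look seated and the table square. The knob top is at (277,240), centred between the fingers, so I descend around it.

Request:
send_rows(rows=[{"dx":0.005,"dy":-0.004,"dz":0.15,"ax":0,"ay":0,"az":0,"grip":0.3},{"dx":0.005,"dy":-0.004,"dz":0.25,"ax":0,"ay":0,"az":0,"grip":0.3},{"dx":0.005,"dy":-0.004,"dz":0.35,"ax":0,"ay":0,"az":0,"grip":0.3},{"dx":0.005,"dy":-0.004,"dz":0.41,"ax":0,"ay":0,"az":0,"grip":0.3},{"dx":0.005,"dy":-0.004,"dz":0.42,"ax":0,"ay":0,"az":0,"grip":0.3},{"dx":0.005,"dy":-0.004,"dz":0.42,"ax":0,"ay":0,"az":0,"grip":0.3}])

```text
time_s: 10.53
position: [611.3, 185.2, 104.7]
tool_rot: [-0.209, 0.978, -0.0, -0.001]
wrist_force: [0.1, 0.6, 0.4]
opening: 0.701
finger_force: 0.0
```

Request:
send_rows(rows=[{"dx":0,"dy":0,"dz":0,"ax":0,"ay":0,"az":0,"grip":0.6},{"dx":0,"dy":0,"dz":0,"ax":0,"ay":0,"az":0,"grip":0.6},{"dx":0,"dy":0,"dz":0,"ax":0,"ay":0,"az":0,"grip":0.6},{"dx":0,"dy":0,"dz":0,"ax":0,"ay":0,"az":0,"grip":0.6}], squeeze=15)

```text
time_s: 10.87
position: [612.4, 185.6, 106.3]
tool_rot: [-0.209, 0.978, 0.0, 0.001]
wrist_force: [0.6, 0.4, -0.4]
opening: 0.421
finger_force: 0.0
```

Request:
send_rows(rows=[{"dx":0,"dy":0,"dz":0,"ax":0,"ay":0,"az":0,"grip":0.7},{"dx":0,"dy":0,"dz":0,"ax":0,"ay":0,"az":0,"grip":0.75},{"dx":0,"dy":0,"dz":0,"ax":0,"ay":0,"az":0,"grip":1},{"dx":0,"dy":0,"dz":0,"ax":0,"ay":0,"az":0,"grip":1},{"dx":0,"dy":0,"dz":0,"ax":0,"ay":0,"az":0,"grip":1}], squeeze=15)

```text
time_s: 11.28
position: [612.9, 183.9, 106.0]
tool_rot: [-0.209, 0.978, -0.001, 0.001]
wrist_force: [2.7, -6.2, 0.7]
opening: 0.314
finger_force: 15.0
```

Gripped (27.6 mm opening). I relieve the sideways strain, firm up the grip and pull gradually.

Request:
send_rows(rows=[{"dx":0,"dy":-0.012,"dz":0,"ax":0,"ay":0,"az":0,"grip":1},{"dx":0,"dy":-0.012,"dz":0,"ax":0,"ay":0,"az":0,"grip":1},{"dx":0,"dy":-0.012,"dz":0,"ax":0,"ay":0,"az":0,"grip":1}], squeeze=50)

```text
time_s: 11.53
position: [612.9, 183.8, 106.0]
tool_rot: [-0.209, 0.978, -0.0, 0.001]
wrist_force: [0.5, -0.3, 3.5]
opening: 0.304
finger_force: 50.0
```

Request:
send_rows(rows=[{"dx":0,"dy":0,"dz":-0.01,"ax":0,"ay":0,"az":0,"grip":1},{"dx":0,"dy":0,"dz":-0.02,"ax":0,"ay":0,"az":0,"grip":1},{"dx":0,"dy":0,"dz":-0.03,"ax":0,"ay":0,"az":0,"grip":1},{"dx":0,"dy":0,"dz":-0.04,"ax":0,"ay":0,"az":0,"grip":1},{"dx":0,"dy":0,"dz":-0.05,"ax":0,"ay":0,"az":0,"grip":1},{"dx":0,"dy":0,"dz":-0.05,"ax":0,"ay":0,"az":0,"grip":1}])

```text
time_s: 12.03
position: [612.8, 183.7, 111.1]
tool_rot: [-0.209, 0.978, -0.0, 0.0]
wrist_force: [6.2, 0.8, -10.9]
opening: 0.304
finger_force: 50.0
```

Request:
send_rows(rows=[{"dx":0,"dy":0,"dz":-0.01,"ax":0,"ay":0,"az":0,"grip":1},{"dx":0,"dy":0,"dz":-0.02,"ax":0,"ay":0,"az":0,"grip":1},{"dx":0,"dy":0,"dz":-0.03,"ax":0,"ay":0,"az":0,"grip":1},{"dx":0,"dy":0,"dz":-0.04,"ax":0,"ay":0,"az":0,"grip":1},{"dx":0,"dy":0,"dz":-0.047,"ax":0,"ay":0,"az":0,"grip":1},{"dx":0,"dy":0,"dz":-0.047,"ax":0,"ay":0,"az":0,"grip":1}])

```text
time_s: 12.53
position: [612.8, 183.8, 117.3]
tool_rot: [-0.209, 0.978, -0.0, 0.0]
wrist_force: [8.0, 1.5, -14.5]
opening: 0.303
finger_force: 50.0
```

Request:
send_rows(rows=[{"dx":0,"dy":0,"dz":-0.006,"ax":0,"ay":0,"az":0,"grip":1},{"dx":0,"dy":0,"dz":-0.01,"ax":0,"ay":0,"az":0,"grip":1},{"dx":0,"dy":0,"dz":-0.01,"ax":0,"ay":0,"az":0,"grip":1}])

```text
time_s: 12.78
position: [612.8, 183.8, 118.2]
tool_rot: [-0.209, 0.978, -0.0, 0.0]
wrist_force: [9.9, 1.4, -15.4]
opening: 0.302
finger_force: 50.0
```

Request:
send_rows(rows=[{"dx":-0.006,"dy":0,"dz":-0.005,"ax":0,"ay":0,"az":0,"grip":1},{"dx":-0.006,"dy":0,"dz":-0.01,"ax":0,"ay":0,"az":0,"grip":1},{"dx":-0.006,"dy":0,"dz":-0.01,"ax":0,"ay":0,"az":0,"grip":1},{"dx":-0.006,"dy":0,"dz":-0.01,"ax":0,"ay":0,"az":0,"grip":1}])

```text
time_s: 13.12
position: [612.8, 183.8, 118.2]
tool_rot: [-0.209, 0.978, -0.0, -0.001]
wrist_force: [10.7, 2.0, -20.0]
opening: 0.303
finger_force: 50.0
```

Against the upper stop: height is fixed at 118.2 while the pull rises to 20 N. One check picture before handing in.

```bash
python3 look.py w6
```

```text
13.1167 [612.81736072 183.77074622 118.19535214] [-2.08724612e-01  9.77974142e-01 -2.57969169e-04 -7.39752861e-04] [ 2.52641207e-01  3.18920974e-01  1.81097638e+00 -5.33638352e-04
  1.01319540e+00 -1.73841387e+00]
fixture 0.57 [287.1  80.6] [534.8 153.7   0. ]
bracket_top 0.22 [281.9 225.3] [600.4 179.5  72. ]
cap_left_top 0.65 [373.9  73. ] [520.7 184.4  86.5]
cap_right_top 0.64 [200.9  68.3] [547.7 120.   86.5]
pull_knob 0.86 [280.5 268.6] [616.  185.8  86. ]
seat_hole 0.95 [283. 228.] [610.4 184.7  46. ]
(array([543.01774044, 153.43712575, 243.9128861 ]), array([ 0.27976372,  0.12169527, -0.95238444]))
```

View pics/w6.png

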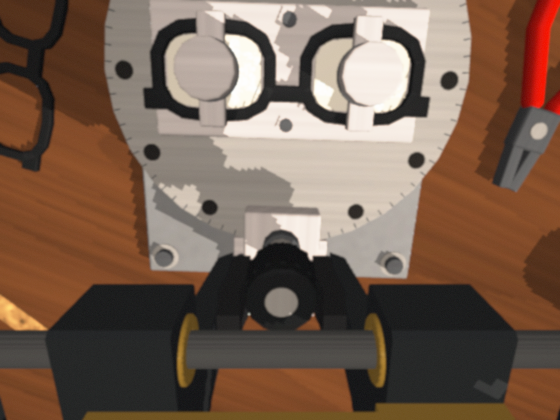

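The knob is held between the pads at (281,290). Both caps sit on the frame at (205,68) and (372,72), and the table is unturned.

```bash
python3 -c "
from plant import robot
print(robot.job_done())"
```

```text
the job is handed in; nothing more can be done
None
```

Both caps are pushed fully home, and the arm is gripping the plunger knob and holding it against its upper stop (about 12 mm up, pin clear); the table is unturned, nothing else on the bench was touched, and the job is handed in.

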